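# Flip the loupe over the sorting dish

## Robot

A 7-joint arm with a two-finger parallel gripper is mounted at the origin on a cart in front of the work surface, level with it; the furniture and walls round the work are solid. World frame = base frame: x ahead of the robot, y to its left, z up, the work surface at z = 0. Lengths are in m, angles in rad, forces in N, time in s.
With the tool pointing down it reaches from about 0.425 to 0.925 m from the base axis. Payload 6.8 kg.
Tool frame: the origin (TCP) lies between the finger pads; the fingertips stand 11 mm ahead of it and the grasp point (between the pads) lies 8 mm behind it; z points along the fingers, y is the line along which they close (so a half turn about z gives the same grasp; the last joint's range is limited). The gripper opens to 85 mm and grips with 20 to 120 N. Pads are 22 mm wide; open, the fingers measure 114 mm over their backs; the gripper's body (76 mm by 85 mm) begins 54 mm behind the grasp point. The pads swing forward as they close: fully open they stand 13 mm farther back than shut.
Start: joints at [-1.276, 0.477, 0.022, 1.555, -0.011, 1.109, -0.083], TCP at [0.265, 0.621, 0.242] pointing down, gripper open.
Joint ranges: [-2.96, 2.96], [-0.34, 2.1], [-1.41, 1.46], [0.24, 2.44], [-1.37, 4.51], [0.17, 1.92], [-2.96, 2.96]. Speed limits (rad/s): [2.39, 2.39, 3.14, 3.14, 3.14, 3.14, 3.14].

## Interface

Orientations are given as a rotation vector (axis times angle).
In Python, from bench import r gives the robot as it stands.
- The arm moves only by the tool send_rows, never from a script. Its argument "deltas" is a list of rows, each an object of numbers: "dx", "dy", "dz": the shift along the world's x, y, z in mm; "rx", "ry", "rz": the turn, a rotation vector about the world's x, y, z in degrees. A call has 1 to 5 rows; each row is the pose to reach, as a shift and turn from the pose commanded when the call began; what a row does not reach only later rows make up. A row lasts 1/12 s, in which the tool goes at most 41.7 mm and 7.16 degrees, less where a joint would pass 70% of its speed; a pose out of reach is approached as far as the arm can. A call with a gripper value outside its range is refused whole. "jaw" is the finger opening in mm, from 0 to 85.4, set as the call begins (left out, the last holds). The fingers move at their own pace and stop on an object; "newtons" is the grip in N (left out, the last holds). Time passes only in rows, so rows that repeat a pose let the fingers close. It gives the time, the measured TCP pose, the force, the opening and the grip force at its end, in the units of the state.
- r.get_obs(): the state, without advancing time (a new reading comes with each control period).
- r.grab_frame(name): name is "side" or "top" or "wrist"; returns a dict with "frame" (384x512x3 uint8, blue, green, red), "z_map" (384x512 float32, m along the optical axis (not along the pixel's ray), 0 where there is no reading), "vertical_fov" (degrees; the focal length in pixels is half the picture's height over the tangent of half this angle, whatever the lens; pixels are square), "cx", "cy" (the principal point, pixels), "xyz" and "orientation" of the camera in the world. Camera axes: x right, y down, z forward; pixel columns grow to the right and rows downward; lengths in m; the calibration is good to about 2 mm. A picture is of the moment at which its call begins.
- r.hand_in(): hands the job in; it is judged then, once.
The state is a dict: "clock": time; "joints": joint angles; "qvel": joint speeds; "tau": joint torques, N m; "tcp_pos": TCP position; "orientation": TCP orientation; "contact_force": force on the tool from outside, world axes, zero at the start; "moment": the same for the moment, N m; "grip_width": finger opening in m; "gripper_force": force on a finger pad.
Only numpy, scipy, OpenCV 4.12 (cv2) and the standard library are available. Lean on these libraries where they do the work, as an engineer would, in place of code of your own. Each camera call takes 0.05 s, during which the arm holds its last target. There are 200 camera calls.

## Task

Tip the lens of the blue loupe stand over until it snaps across and rests flat above its glass sorting dish. Leave the dish in its place under the lens, and leave the orange loupe stand's lens parked as it is.

Things in the scene. Friction and masses are not known exactly. Their poses are not given: they have to be found in the camera images.
- blue_stand: Blue loupe stand, fixed to the bench left or right of the microscope (0.38 m high: cross above it). Origin on the bench below its hinge; x level from hinge to dish, y along the hinge axis, z up. Base plate x -50 to 115 mm, 105 mm wide, 8 mm thick. Aluminium post 18 (x) by 34 mm, 84 mm high, hinge axis 75 mm above the bench. Space round the parked lens is free.
- blue_lens (a joint): Blue lens flap, 7 mm thick: 62 mm round lens in a blue ring, centred 55 mm from the hinge, then a 20 mm wide tab ending 101 mm from it. Rad: 0 parked, leaning 28 deg from vertical to the stand's -x (tab end x -47 mm, 164 mm up); 0.49 upright; 2.06 stop, level over the dish. Spring drives it to 0 below about 0.75, to 2.06 above; at most 0.15 N m, 1 to 2 N at the tab.
- orange_lens (a joint): The same angle in rad for the lens of the orange loupe stand, which is of the same build, carries a dish too and stands on the other side of the microscope. It is parked at 0 and stays there.
- dish: Round clear glass sorting dish with insects, 90 mm in diameter, 28 mm high, about 120 g, standing loose on the blue stand's base plate, its centre about 62 mm to +x of the hinge. Origin: centre of its underside.
Things that resemble listed ones, but are neither listed nor needed, are in the scene too. Of the things that look like the blue_stand, the larger one is meant.

How it is judged:
At the end, for the whole second after the job is handed in: The blue stand's lens is at its stop over the dish (within 10 degrees of level) and still; the dish stands upright within 15 mm of where it stood; the orange stand's lens is parked (within 11 degrees) (value of joint blue_lens above 1.88 rad and velocity of joint blue_lens below 0.1 rad/s and value of joint orange_lens below 0.2 rad and distance of dish from where it was at the start of the episode below 0.015 m and angle between dish's own z axis and vertical below 0.17 rad and linear speed of dish below 0.02 m/s); the robot touches nothing.
It fails at once if the orange stand's lens is tipped towards its snap point (past 20 degrees) (value of joint orange_lens above 0.35 rad).
It also fails if it takes over 35 s, if anything falls off the work surface, if the arm or the gripper's body presses on something with over 40 N, if the wrist force passes 120 N, or if a joint passes its speed limit or range.

## Working session

There is one attempt and no reset: what is moved stays moved. The work goes in short steps, Python scripts to look and compute and a tool call to move; the robot and the scene stay as the last step left them, time stands still between calls to the robot, and variables do not carry over. Pictures are saved under pics/ and viewed, at most 10 in all, crops included, and the job is handed in when it is done.

Besides the shell and the picture viewer there is one more tool, called after ">>>" as name(argument=value, ...) on one line, values as JSON. send_rows: Moves the arm, as the interface text tells. Its arguments: {"type":"object","properties":{"deltas":{"type":"array","items":{"type":"object","properties":{"dx":{"type":"number"},"dy":{"type":"number"},"dz":{"type":"number"},"rx":{"type":"number"},"ry":{"type":"number"},"rz":{"type":"number"}}}},"jaw":{"type":"number"},"newtons":{"type":"number"}},"required":["deltas"]}

```bash
mkdir -p pics; cat > h.py <<'E'
import numpy as np, cv2
from scipy.spatial.transform import Rotation as R
from bench import r
def cloud(n):
    f=r.grab_frame(n); z=f["z_map"]; h,w=z.shape
    fl=h/2/np.tan(np.radians(f["vertical_fov"])/2)
    v,u=np.mgrid[:h,:w]
    P=np.stack([(u-f["cx"])*z/fl,(v-f["cy"])*z/fl,z],-1)
    o=np.array(f["orientation"]); 
    M=R.from_rotvec(o).as_matrix() if o.shape==(3,) else o
    return f["frame"],P@M.T+np.array(f["xyz"]),z>0
E
python3 - <<'E'
from h import *
out=[]
for n in("top","side"):
    im,P,ok=cloud(n); np.savez(n,im=im,P=P,ok=ok); cv2.imwrite(f"pics/{n}0.png",im)
    f=r.grab_frame(n); print(n,f["xyz"],f["orientation"])
o=r.get_obs();print(o["tcp_pos"],o["orientation"],o["clock"])
E
```

```text
top [ 0.42141932 -0.15218032  1.53724157] [-2.20007257  2.14796579 -0.05231377]
side [ 0.45119001 -0.9832284   1.07180973] [-2.4346699   0.07246465 -0.04436225]
[0.26447709 0.62065896 0.24168922] [-6.28394975e-01 -3.07794717e+00  1.74530646e-03] 0.2
```

View pics/top0.png

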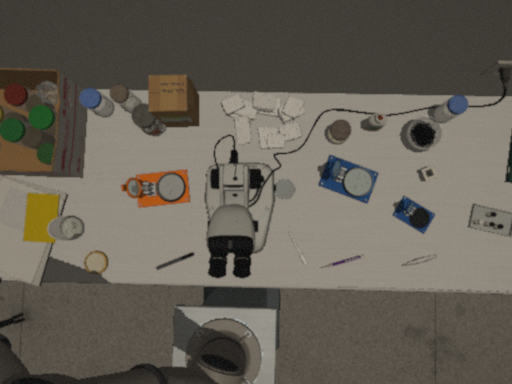

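View pics/side0.png

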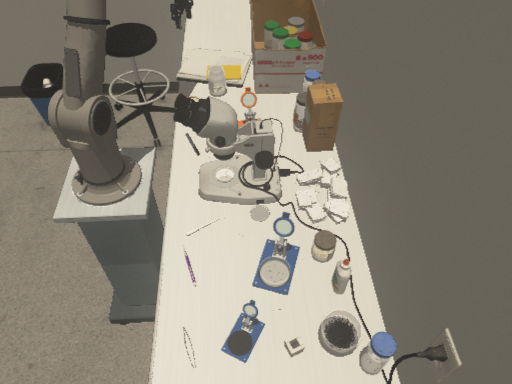

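Top view: the large blue stand is at about (348,180), with its dish at (358,181) and its lens/post at the left, (333,172). The small decoy is at (413,215) and the orange stand at (160,188). In the side view the blue lens is at (285,226) and the dish at (275,270).

```bash
python3 - <<'E'
from h import *
for n,(u0,u1,v0,v1) in {"top":(312,385,148,210),"side":(245,310,205,300)}.items():
    d=np.load(n+".npz"); im=d["im"].astype(int);P=d["P"];ok=d["ok"]
    m=np.zeros(ok.shape,bool);m[v0:v1,u0:u1]=1
    blue=m&ok&(im[...,0]-im[...,2]>45)
    b=blue&(P[...,2]<0.02)&(P[...,2]>-.01); q=P[b]
    rc=cv2.minAreaRect((q[:,:2]*1000).astype(np.float32)); print(n,"base",rc,b.sum()); print(cv2.boxPoints(rc).round())
    t=blue&(P[...,2]>0.07); q=P[t]
    print("lens blue",t.sum(),q.mean(0).round(3)); 
    i=np.argsort(-q[:,2])[:8];print(q[i].round(3).tolist())
    g=m&ok&(P[...,2]>.06)&(P[...,2]<.095); print("post",P[g].mean(0),g.sum())
    ds=m&ok&(P[...,2]>.02)&(P[...,2]<.035); print("dish",np.median(P[ds],0),ds.sum())
    a=np.load(n+".npz")
    cr=a["im"][v0-5:v1+5,u0-5:u1+5]; cv2.imwrite(f"pics/{n}crop.png",cv2.resize(cr,None,fx=5,fy=5,interpolation=2))
E
```

```text
top base ((559.2428588867188, -376.2504577636719), (157.98638916015625, 99.51890563964844), 70.77201843261719) 361
[[ 486. -434.]
 [ 580. -467.]
 [ 632. -318.]
 [ 538. -285.]]
lens blue 29 [ 0.59  -0.312  0.15 ]
[[0.591, -0.304, 0.166], [0.597, -0.302, 0.165], [0.585, -0.302, 0.165], [0.591, -0.307, 0.164], [0.594, -0.305, 0.164], [0.594, -0.302, 0.164], [0.588, -0.305, 0.162], [0.58, -0.299, 0.162]]
post [ 0.56950548 -0.34414051  0.08155736] 71
dish [ 0.55152344 -0.40219756  0.0231298 ] 269
side base ((559.0098876953125, -379.32891845703125), (160.78475952148438, 100.27295684814453), 70.69461822509766) 464
[[ 485. -439.]
 [ 580. -472.]
 [ 633. -320.]
 [ 538. -287.]]
lens blue 18 [ 0.58  -0.32   0.137]
[[0.587, -0.309, 0.168], [0.59, -0.308, 0.167], [0.585, -0.307, 0.166], [0.58, -0.302, 0.164], [0.571, -0.311, 0.15], [0.591, -0.316, 0.149], [0.574, -0.311, 0.149], [0.566, -0.311, 0.149]]
post [ 0.56818265 -0.35014943  0.07936407] 116
dish [ 0.55459795 -0.39083815  0.02397652] 330
```

View pics/topcrop.png

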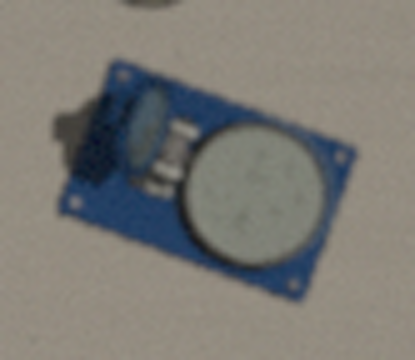

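>>> send_rows(deltas=[{"dz": 40},{"dz": 80},{"dz": 120},{"dz": 160},{"dz": 200}], jaw=0)

```text
$.deltas[0]: bad value
```

>>> send_rows(deltas=[{"dx": 15,"dy": -35,"dz": 10},{"dx": 30,"dy": -70,"dz": 20},{"dx": 45,"dy": -105,"dz": 20},{"dx": 60,"dy": -140,"dz": 20},{"dx": 75,"dy": -175,"dz": 20}])

```text
$.deltas[0]: bad value
```

>>> send_rows(deltas=[{"dx": 0,"dy": 0,"dz": 40,"rx": 0,"ry": 0,"rz": 0},{"dx": 0,"dy": 0,"dz": 80,"rx": 0,"ry": 0,"rz": 0},{"dx": 0,"dy": 0,"dz": 120,"rx": 0,"ry": 0,"rz": 0},{"dx": 0,"dy": 0,"dz": 160,"rx": 0,"ry": 0,"rz": 0},{"dx": 0,"dy": 0,"dz": 200,"rx": 0,"ry": 0,"rz": 0}], jaw=0)

```text
clock: 0.62
tcp_pos: [0.2645, 0.6205, 0.4442]
orientation: [-0.628, -3.078, 0.0]
contact_force: [0.3, 1.0, -0.2]
grip_width: 0.0253
gripper_force: 0.0
```

>>> send_rows(deltas=[{"dx": 15,"dy": -35,"dz": 10,"rx": 0,"ry": 0,"rz": 0},{"dx": 30,"dy": -70,"dz": 20,"rx": 0,"ry": 0,"rz": 0},{"dx": 45,"dy": -105,"dz": 30,"rx": 0,"ry": 0,"rz": 0},{"dx": 60,"dy": -140,"dz": 30,"rx": 0,"ry": 0,"rz": 0},{"dx": 75,"dy": -175,"dz": 30,"rx": 0,"ry": 0,"rz": 0}])

```text
clock: 1.03
tcp_pos: [0.3402, 0.4443, 0.473]
orientation: [0.628, 3.078, 0.002]
contact_force: [0.3, -0.2, 0.3]
grip_width: -0.0001
gripper_force: 0.0
```

>>> send_rows(deltas=[{"dx": 15,"dy": -35,"dz": 0,"rx": 0,"ry": 0,"rz": 0},{"dx": 30,"dy": -70,"dz": 0,"rx": 0,"ry": 0,"rz": 0},{"dx": 45,"dy": -105,"dz": 0,"rx": 0,"ry": 0,"rz": 0},{"dx": 60,"dy": -140,"dz": 0,"rx": 0,"ry": 0,"rz": 0},{"dx": 75,"dy": -175,"dz": 0,"rx": 0,"ry": 0,"rz": 0}])

```text
clock: 1.45
tcp_pos: [0.4149, 0.269, 0.4723]
orientation: [-0.628, -3.078, -0.0]
contact_force: [0.6, 0.6, 0.2]
grip_width: -0.0001
gripper_force: 0.0
```

>>> send_rows(deltas=[{"dx": 15,"dy": -35,"dz": 0,"rx": 0,"ry": 0,"rz": 0},{"dx": 30,"dy": -70,"dz": 0,"rx": 0,"ry": 0,"rz": 0},{"dx": 45,"dy": -105,"dz": 0,"rx": 0,"ry": 0,"rz": 0},{"dx": 60,"dy": -140,"dz": 0,"rx": 0,"ry": 0,"rz": 0},{"dx": 75,"dy": -175,"dz": 0,"rx": 0,"ry": 0,"rz": 0}])

```text
clock: 1.87
tcp_pos: [0.4898, 0.094, 0.4724]
orientation: [0.628, 3.078, 0.001]
contact_force: [0.7, -0.1, 0.4]
grip_width: 0.0005
gripper_force: 0.0
```

```bash
python3 -c "
from h import *
print(r.get_obs())"
```

```text
{'clock': 1.8667, 'joints': array([-0.72120812,  0.02497806,  0.42255174,  1.63403537, -0.01064991,
        1.48440643,  0.87018035]), 'qvel': array([ 0.50804053,  0.15869473,  0.49863752, -0.13811136, -0.07062263,
       -0.00635105,  1.00784057]), 'tau': array([ -3.03420469, -31.87732458,  -0.74413843, -30.5953896 ,
         0.15001663,   0.22600271,  -1.37894053]), 'tcp_pos': array([0.48977911, 0.09401067, 0.47242046]), 'orientation': array([6.28353012e-01, 3.07795773e+00, 7.88565652e-04]), 'contact_force': array([ 0.67020839, -0.06571215,  0.38573044]), 'moment': array([ 0.02971452, -0.07626095,  0.02644263]), 'gripper_force': 0.0, 'grip_width': 0.0005395053600682911}
```

>>> send_rows(deltas=[{"dx": 11,"dy": -36,"dz": 0,"rx": 0,"ry": 0,"rz": 0},{"dx": 22,"dy": -72,"dz": 0,"rx": 0,"ry": 0,"rz": 0},{"dx": 33,"dy": -108,"dz": 0,"rx": 0,"ry": 0,"rz": 0},{"dx": 44,"dy": -144,"dz": 0,"rx": 0,"ry": 0,"rz": 0},{"dx": 55,"dy": -180,"dz": 0,"rx": 0,"ry": 0,"rz": 0}])

```text
clock: 2.28
tcp_pos: [0.5446, -0.0858, 0.4724]
orientation: [0.628, 3.078, 0.001]
contact_force: [0.6, -0.2, 0.4]
grip_width: -0.0001
gripper_force: 0.0
```

>>> send_rows(deltas=[{"dx": 11,"dy": -35,"dz": 0,"rx": 0,"ry": 0,"rz": 0},{"dx": 22,"dy": -70,"dz": 0,"rx": 0,"ry": 0,"rz": 0},{"dx": 33,"dy": -105,"dz": 0,"rx": 0,"ry": 0,"rz": 0},{"dx": 44,"dy": -140,"dz": 0,"rx": 0,"ry": 0,"rz": 0},{"dx": 55,"dy": -170,"dz": 0,"rx": 0,"ry": 0,"rz": 0}])

```text
clock: 2.7
tcp_pos: [0.5995, -0.2565, 0.4721]
orientation: [-0.63, -3.078, 0.001]
contact_force: [0.2, -0.2, -0.1]
grip_width: -0.0004
gripper_force: 0.0
```

>>> send_rows(deltas=[{"dx": 0,"dy": 0,"dz": -35,"rx": 0,"ry": 0,"rz": 0},{"dx": 0,"dy": 0,"dz": -70,"rx": 0,"ry": 0,"rz": 0},{"dx": 0,"dy": 0,"dz": -105,"rx": 0,"ry": 0,"rz": 0},{"dx": 0,"dy": 0,"dz": -140,"rx": 0,"ry": 0,"rz": 0},{"dx": 0,"dy": 0,"dz": -140,"rx": 0,"ry": 0,"rz": 0}])

```text
clock: 3.12
tcp_pos: [0.5964, -0.2517, 0.3248]
orientation: [-0.626, -3.066, -0.003]
contact_force: [-0.1, 0.4, -0.2]
grip_width: -0.0002
gripper_force: 0.0
```

```bash
python3 -c "
from h import *
a=cloud('side')[0][170:330,200:360]
b=cloud('wrist')[0]
cv2.imwrite('pics/c1.png',np.hstack([cv2.resize(a,(384,384)),b])[:, :800])
print(r.get_obs()['tcp_pos'],r.get_obs()['joints'].round(2))"
```

```text
[ 0.59935672 -0.25365425  0.33216689] [-0.16  0.43  0.67  1.54 -0.27  1.27  1.71]
```

View pics/c1.png

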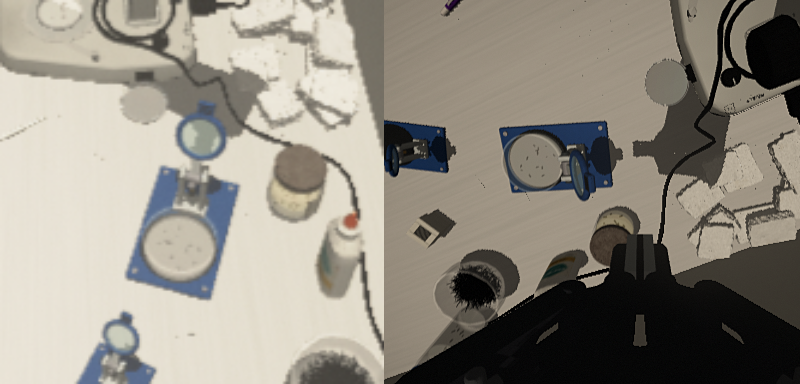

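The lens is still parked: side view at about (205,125) in the crop, wrist view at (580,175). The gripper is beyond the tab with free space around it, so I'm going down behind it.

>>> send_rows(deltas=[{"dx": 0,"dy": 0,"dz": -35,"rx": 0,"ry": 0,"rz": 0},{"dx": 0,"dy": 0,"dz": -70,"rx": 0,"ry": 0,"rz": 0},{"dx": 0,"dy": 0,"dz": -105,"rx": 0,"ry": 0,"rz": 0},{"dx": 0,"dy": 0,"dz": -140,"rx": 0,"ry": 0,"rz": 0},{"dx": 0,"dy": 0,"dz": -170,"rx": 0,"ry": 0,"rz": 0}])

```text
clock: 3.63
tcp_pos: [0.6016, -0.2544, 0.1636]
orientation: [0.626, 3.074, -0.0]
contact_force: [0.6, 0.5, 0.6]
grip_width: -0.0
gripper_force: 0.0
```

>>> send_rows(deltas=[{"dx": 0,"dy": 0,"dz": 0,"rx": 0,"ry": 0,"rz": 0},{"dx": 0,"dy": 0,"dz": 0,"rx": 0,"ry": 0,"rz": 0},{"dx": 0,"dy": 0,"dz": 0,"rx": 0,"ry": 0,"rz": 0}])

```text
clock: 3.88
tcp_pos: [0.6018, -0.2552, 0.1659]
orientation: [0.627, 3.073, -0.001]
contact_force: [0.4, 0.4, 0.7]
grip_width: -0.0001
gripper_force: 0.0
```

```bash
python3 -c "
from h import *
a=cloud('side')[0][150:310,200:360]
b=cloud('top')[0][120:240,280:440]
cv2.imwrite('pics/c2.png',np.hstack([cv2.resize(a,(384,384)),cv2.resize(b,(416,384))]))
o=r.get_obs()
p=o['tcp_pos'];print(p,o['clock'],o['joints'].round(2),o['orientation'])
d=np.array([-.329,-.944]);q=p[:2]-[.5697,-.3468];print(q@d,q@[.944,-.329])"
```

```text
[ 0.60161028 -0.2551158   0.16580937] 3.9833 [-0.11  0.58  0.59  1.71 -0.38  0.96  1.8 ] [ 6.27505325e-01  3.07270368e+00 -8.94989249e-04]
-0.0970483657884411 -4.079903598667282e-05
```

View pics/c2.png

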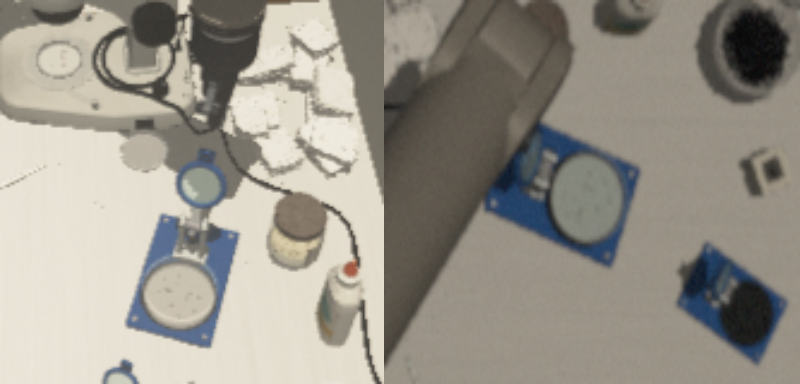

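The fingers are in line with the tab (offset about 0) and 97 mm behind the hinge. Now pushing along the stand's +x.

>>> send_rows(deltas=[{"dx": -6,"dy": -17,"dz": -4,"rx": 0,"ry": 0,"rz": 0},{"dx": -11,"dy": -31,"dz": -6,"rx": 0,"ry": 0,"rz": 0},{"dx": -15,"dy": -43,"dz": -6,"rx": 0,"ry": 0,"rz": 0},{"dx": -19,"dy": -55,"dz": -6,"rx": 0,"ry": 0,"rz": 0},{"dx": -23,"dy": -66,"dz": -6,"rx": 0,"ry": 0,"rz": 0}])

```text
clock: 4.4
tcp_pos: [0.5764, -0.3216, 0.1572]
orientation: [0.629, 3.077, -0.0]
contact_force: [0.4, 0.6, 0.2]
grip_width: 0.0001
gripper_force: 0.5
```

>>> send_rows(deltas=[{"dx": -4,"dy": -11,"dz": 0,"rx": 0,"ry": 0,"rz": 0},{"dx": -8,"dy": -22,"dz": 0,"rx": 0,"ry": 0,"rz": 0},{"dx": -11,"dy": -32,"dz": 0,"rx": 0,"ry": 0,"rz": 0},{"dx": -14,"dy": -40,"dz": 0,"rx": 0,"ry": 0,"rz": 0}])

```text
clock: 4.73
tcp_pos: [0.5617, -0.3618, 0.1563]
orientation: [-0.63, -3.077, 0.001]
contact_force: [-0.1, -0.7, 0.3]
grip_width: -0.0
gripper_force: 0.0
```

```bash
python3 -c "
from h import *
a=cloud('side')[0][150:310,200:360]
cv2.imwrite('pics/c3.png',cv2.resize(a,(480,480)))
o=r.get_obs()
p=o['tcp_pos'];print(p,o['clock'])
d=np.array([-.329,-.944]);q=p[:2]-[.5697,-.3468];print(q@d,q@[.944,-.329])"
```

```text
[ 0.56069666 -0.36353321  0.15640934] 4.7833
0.01875824664694676 -0.0029939226161466567
```

View pics/c3.png

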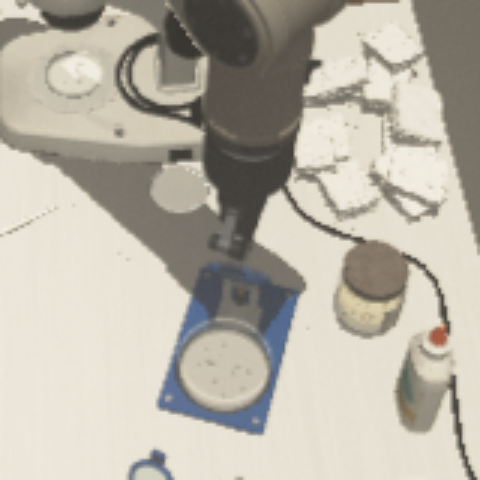

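The lens is edge-on or hidden behind the fingers at about (230,240), so it's probably mid-swing. I'm backing off and looking again.

>>> send_rows(deltas=[{"dx": 0,"dy": 0,"dz": 0,"rx": 0,"ry": 0,"rz": 0},{"dx": 0,"dy": 0,"dz": 0,"rx": 0,"ry": 0,"rz": 0},{"dx": 0,"dy": 0,"dz": 0,"rx": 0,"ry": 0,"rz": 0},{"dx": 0,"dy": 0,"dz": 0,"rx": 0,"ry": 0,"rz": 0},{"dx": 0,"dy": 0,"dz": 0,"rx": 0,"ry": 0,"rz": 0}])

```text
clock: 5.2
tcp_pos: [0.563, -0.3593, 0.1562]
orientation: [-0.627, -3.078, -0.001]
contact_force: [-0.0, 1.2, -0.1]
grip_width: -0.0002
gripper_force: 0.0
```

```bash
python3 -c "
from h import *
a=cloud('side')[0][150:310,200:360]
b=cloud('wrist')[0][:,100:]
cv2.imwrite('pics/c4.png',np.hstack([cv2.resize(a,(384,384)),b]))
print(r.get_obs()['contact_force'],r.get_obs()['tcp_pos'])"
```

```text
[ 0.05303569 -0.24515822  0.15200743] [ 0.56285677 -0.35951611  0.15629161]
```

View pics/c4.png

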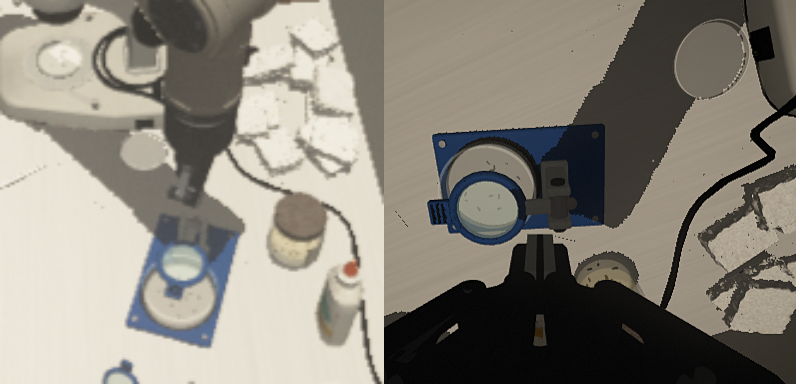

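The lens has snapped over and lies above the dish (side view (183,262), wrist view (487,208)). Now raising the tool clear.

>>> send_rows(deltas=[{"dx": 0,"dy": 0,"dz": 30,"rx": 0,"ry": 0,"rz": 0},{"dx": 0,"dy": 0,"dz": 65,"rx": 0,"ry": 0,"rz": 0},{"dx": 0,"dy": 0,"dz": 100,"rx": 0,"ry": 0,"rz": 0},{"dx": 0,"dy": 0,"dz": 120,"rx": 0,"ry": 0,"rz": 0},{"dx": 0,"dy": 0,"dz": 120,"rx": 0,"ry": 0,"rz": 0}])

```text
clock: 5.72
tcp_pos: [0.5645, -0.3619, 0.2821]
orientation: [0.627, 3.07, -0.004]
contact_force: [0.3, -0.2, -0.5]
grip_width: -0.0002
gripper_force: 0.0
```

>>> send_rows(deltas=[{"dx": 0,"dy": 0,"dz": 0,"rx": 0,"ry": 0,"rz": 0},{"dx": 0,"dy": 0,"dz": 0,"rx": 0,"ry": 0,"rz": 0},{"dx": 0,"dy": 0,"dz": 0,"rx": 0,"ry": 0,"rz": 0},{"dx": 0,"dy": 0,"dz": 0,"rx": 0,"ry": 0,"rz": 0},{"dx": 0,"dy": 0,"dz": 0,"rx": 0,"ry": 0,"rz": 0}])

```text
clock: 6.13
tcp_pos: [0.5623, -0.3596, 0.2751]
orientation: [-0.628, -3.076, -0.001]
contact_force: [0.7, 0.2, 0.1]
grip_width: 0.0004
gripper_force: 0.0
```

```bash
python3 - <<'E'
from h import *
im,P,ok=cloud("side"); im=im.astype(int); d=np.array([-.329,-.944])
m=np.zeros(ok.shape,bool);m[205:300,245:310]=1
b=m&ok&(im[...,0]-im[...,2]>35)&(P[...,2]>.045)&(P[...,2]<.2)
q=P[b]; xs=(q[:,:2]-[.5697,-.3468])@d
print(b.sum(),np.polyfit(xs,q[:,2],1),xs.min(),xs.max(),q[:,2].min(),q[:,2].max())
old=np.load("side.npz")
sel=np.abs(P-old["P"]).max(-1)
ds=m&ok&(P[...,2]>.02)&(P[...,2]<.035); print("dish",np.median(P[ds],0),ds.sum())
# dish lower rim unoccluded: image change at dish front
df=np.abs(im-old["im"]).sum(-1); print("change front dish/base",df[275:300,250:300].mean())
print("orange change",df[85:125,235:262].mean(), r.get_obs()["contact_force"])
E
```

```text
104 [0.00866899 0.07769525] 0.028629471908973986 0.10132021520289859 0.07167171657774829 0.08338077346911588
dish [ 0.55318724 -0.42342254  0.02426723] 200
change front dish/base 30.3552
orange change 99.84166666666667 [ 0.01101959  0.4836563  -0.44053589]
```

```bash
python3 - <<'E'
from h import *
f=lambda a:cv2.resize(a[215:305,240:330],(400,400),interpolation=2)
a=cloud("side")[0];b=np.load("side.npz")["im"]
cv2.imwrite("pics/c5.png",np.hstack([f(a),f(b)]))
E
```

```text
(no output)
```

View pics/c5.png

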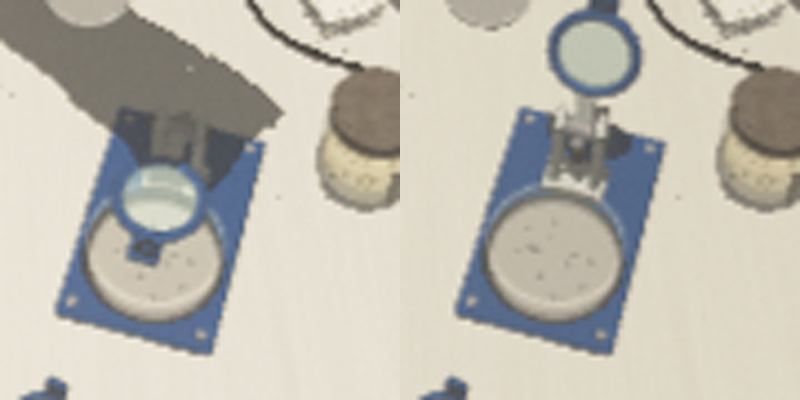

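The dish is where it was: its front rim is at (155,318) now and (555,318) − 400 before. The lens is level above it and the tool is clear.

```bash
python3 -c "
from bench import r
print(r.hand_in())"
```

```text
the job is handed in; nothing more can be done
None
```

The job is handed in: the blue stand's lens snapped over and rests level above the dish, the dish did not move, the arm never went near the orange stand at lens height (I did not re-check its lens), and the tool is clear of everything.

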